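# Weigh a manifold block, then hold it in the corner of a stop jig

### The arm

A 6-joint arm with a two-finger parallel gripper is mounted at the origin on a cart in front of the work surface, level with it; the furniture and walls round the work are solid. World frame = base frame: x ahead of the robot, y to its left, z up, the work surface at z = 0. Lengths are in mm, angles in rad, forces in N, time in s.
With the tool pointing down it reaches from about 300 to 775 mm from the base axis. Payload 14.6 kg.
Tool frame: the origin (TCP) lies between the finger pads; the fingertips stand 8 mm ahead of it and the grasp point (between the pads) lies 11 mm behind it; z points along the fingers, y is the direction in which the jaws open and shut (so a half turn about z gives the same grasp; the last joint's range is limited). The gripper opens to 94 mm and grips with 3 to 60 N. Pads are 16 mm wide; open, the fingers measure 119 mm over their backs; the gripper's body (75 mm by 177 mm) begins 78 mm behind the grasp point.
Start: joints at [-0.067, 0.3, 1.521, -0, 1.321, -0.067], TCP at [549.99, -0.002, 213.446] pointing down, gripper open.
Joint ranges: [-3.03, 3.03], [-0.79, 2.21], [0.23, 2.52], [-1.04, 4.18], [0, 3.07], [-2.55, 2.55]. Speed limits (rad/s): [2.22, 2.22, 2.57, 3.14, 3.14, 3.14].

### API

Orientations are given as [roll, pitch, yaw] about the fixed x, y, z axes, in that order (R = Rz(yaw) Ry(pitch) Rx(roll)).
In Python, from cell import manip gives the robot as it stands. The module is installed in compiled form; this text tells all that it offers.
- The arm moves only by the tool send_rows, never from a script. Its argument "series" is a list that holds one entry, the list of rows, each a list of 5 numbers: the opening, from 0 (shut) to 1 (fully open), then the shift along the tool's x, y, z in mm, then the turn about the tool's z in degrees. In form: [[[gripper, dx, dy, dz, roll], ...]]. A call has 1 to 10 rows; each row is the pose to reach, as a shift and turn from the pose commanded when the call began, along the tool's axes at that moment; what a row does not reach only later rows make up. A row lasts 1/10 s, in which the tool goes at most 50 mm and 8.59 degrees, less where a joint would pass 70% of its speed; a pose out of reach is approached as far as the arm can. A call with a gripper value outside its range is refused whole. The fingers move at their own pace and stop on an object; "newtons" is the grip in N (left out, the last holds). Time passes only in rows, so rows that repeat a pose let the fingers close. It gives the time, the measured TCP pose, the force and the opening at its end, in the units of the state.
- manip.read_state(): the state, without advancing time (a new reading comes with each control period).
- manip.camera(name): name is "scene" or "side" or "wrist"; returns a dict with "img" (384x512x3 uint8, red, green, blue), "vfov" (degrees; the focal length in pixels is half the picture's height over the tangent of half this angle, whatever the lens; pixels are square), "cx", "cy" (the principal point, pixels), "pose" (4x4, takes a point from camera to world coordinates); the wrist camera has in their place "T_tool_cam" (4x4, takes a point from camera to tool coordinates, whose origin is the TCP and whose axes are the flange's). Camera axes: x right, y down, z forward; pixel columns grow to the right and rows downward; lengths in mm; the calibration is good to about 2 mm. A picture is of the moment at which its call begins: read the wrist's pose just before it. There is no depth.
- manip.sign_off(): hands the job in, once; it reports no verdict.
Trained networks look in a picture, given as the dict that the camera call returned (one of the last four; its "shot" number tells which), for a name from the list of things; names that differ only in an ending like _2 or _b are one class to them, and where a whole thing is asked for, a point or a joint stands for the part that bears it (a point fixed in the world has none). Each returns a list of dicts, best first, with "conf" (0 to 1); they miss things now and then, are a little off and sometimes report something else, mostly with a low value. They report only what shows in the picture. A call takes as long as a camera call. They do not tell look-alikes from the thing itself.
- manip.find_in(target, picture): "rect" ([left, top, width, height] in pixels, round what is visible of it).
- manip.silhouettes(target, picture): "pixels" (384x512 bool, what is visible of it) and "rect" ([left, top, width, height] in pixels, round what is visible of it).
The state is a dict: "clock": time; "joints": joint angles; "qd": joint speeds; "effort": joint torques, N m; "eef_pos": TCP position; "eef_rot": TCP orientation; "wrist_force": force on the tool from outside, world axes, zero at the start; "moment": the same for the moment, N m; "finger_gap": finger opening in mm.
Only numpy, scipy, OpenCV 4.12 (cv2) and the standard library are available. Lean on these libraries where they do the work, as an engineer would, in place of code of your own. Each camera call takes 0.05 s, during which the arm holds its last target. There are 200 camera calls.

### The job

Weigh the aluminium manifold block by setting it upright on the middle of the scale's sprung pan and letting go of it, so that the pan alone carries it for a second. Then take it to the jig and stand it flat on the bed in the corner with a long side of its flange along the long rail and an end against the short rail, pushed firmly against both rails at once. Finish while still holding it pressed there: do not let go. Leave the weight, the brass fitting and the marker where they are.

Things in the scene. Friction and masses are not known exactly. Their poses are not given: they have to be found in the camera images.
- block: The manifold block, bare aluminium, about 0.2 to 0.31 kg, loose on the worktop: a rectangular flange 48 mm (its x) by 64 mm (its y) and 22 mm tall, and on the middle of it a square neck 28 x 28 mm (sides parallel to the flange's) that rises to 55 mm above the underside. Origin at the centre of the underside, z up. Grasp it by the neck, from above. It is the same after a half turn.
- scale: The scale, fixed to the worktop: a white housing 160 (x) x 140 (y) mm, 34 mm tall, with a blank dark display on the side towards its -x and a flat steel pan. Origin on the worktop under the housing: the housing reaches from x = -90 to +70 mm, y = -70 to +70 mm of it, and the pan's centre is at x = +15 mm, y = 0 from it.
- pan (a joint): How far the pan is pressed down, m: 0 empty, up to 0.008 at its stop; a spring of about 600 N/m (the block sinks it by 3 to 5 mm).
- pan_top (a point): Centre of the top face of the pan, 48 mm above the worktop when empty; moves with the pan. The pan is a flat plate 104 mm (x) by 124 mm (y) without a rim.
- jig: The jig, fixed to the worktop: a dark steel bed plate 140 mm (its x) x 160 mm (its y), 10 mm thick, that carries two steel rails at right angles; bed and rails are ground smooth and lightly oiled, so the block slides easily on them (friction about 0.15). Origin at the centre of the plate's underside, z up.
- long_rail: The long rail, 96 mm long along the jig's y, 12 mm wide, its top 16 mm above the bed; its stop face looks to the jig's -x. Origin at the centre of its underside, on the bed.
- short_rail: The short rail, 66 mm long along the jig's x, 12 mm wide, its top 16 mm above the bed; its stop face looks to the jig's -y. Origin at the centre of its underside, on the bed.
- corner (a point): The point on top of the bed (10 mm above the worktop) where the planes of the two stop faces meet; axes as the jig's: the long rail's face is x = 0, the short rail's face is y = 0, and the block belongs on the side of -x and -y, so that its centre comes to x = -24 mm, y = -32 mm. It is rigid: the block cannot go farther.
- weight: Bystander: a metal check weight, 26 mm across, 43 mm tall, standing; origin under its centre.
- fitting: Bystander: a brass double-ended threaded fitting 24 x 45 x 21 mm, lying; origin under its centre.
- marker: Bystander: a marker pen 18 x 122 x 18 mm, lying; origin under its centre.
Things that resemble listed ones, but are neither listed nor needed, are in the scene too. There is more than one size of the block; the job needs the smaller.

How it is judged:
By the outcome, as a careful person would: the job done as asked, in the order asked, and still so for the second after the job is handed in, while the arm keeps its last pose, push and grip.
It also fails if it takes over 61 s, if anything falls off the work surface, if the arm or the gripper's body presses on something with over 40 N, if the wrist force passes 120 N, or if a joint passes its speed limit or range.

## Working session

There is one attempt and no reset: what is moved stays moved. The work goes in short steps, Python scripts to look and compute and a tool call to move; the robot and the scene stay as the last step left them, time stands still between calls to the robot, and variables do not carry over. Pictures are saved under pics/ and viewed, about 8 in all and at most 12, crops included, and the job is handed in when it is done.

Besides the shell and the picture viewer there is one more tool, called after "Request:" as a command line: name --argument value ..., lists and objects as JSON in quotes. send_rows: Moves the arm, as the interface text tells. Its arguments: {"type":"object","properties":{"series":{"type":"array"},"newtons":{"type":"number"}},"required":["series"]}

```bash
mkdir -p pics
cat > h.py <<'E'
from cell import manip
import numpy as np, cv2
def save(n,im): cv2.imwrite('pics/'+n+'.png',im[:,:,::-1])
def f(p): return p['img'].shape[0]/2/np.tan(np.radians(p['vfov'])/2)
def campose(p,st=None):
    if 'pose' in p: return np.array(p['pose'])
    r,pi,y=st['eef_rot']; from scipy.spatial.transform import Rotation as R
    T=np.eye(4);T[:3,:3]=R.from_euler('xyz',[r,pi,y]).as_matrix();T[:3,3]=st['eef_pos']
    return T@np.array(p['T_tool_cam'])
def ray(p,uv,z,st=None):
    T=campose(p,st);uv=np.atleast_2d(uv).astype(float)
    d=np.c_[(uv[:,0]-p['cx'])/f(p),(uv[:,1]-p['cy'])/f(p),np.ones(len(uv))]@T[:3,:3].T
    return T[:3,3]+d*((z-T[2,3])/d[:,2])[:,None]
def proj(p,X,st=None):
    T=campose(p,st);c=(np.atleast_2d(X)-T[:3,3])@T[:3,:3]
    return np.c_[c[:,0]/c[:,2]*f(p)+p['cx'],c[:,1]/c[:,2]*f(p)+p['cy']]
E
python3 - <<'E'
from h import *
st=manip.read_state();print(st)
ims=[]
for n in ['scene','side','wrist']:
    p=manip.camera(n);ims.append(p['img'])
    print(n,p['vfov'],p['cx'],p['cy'],campose(p,st).round(2).tolist(),[k for k in p])
    for t in ['block','scale','pan_top','jig','long_rail','short_rail','weight','fitting','marker']:
        print(t,[(round(d['conf'],2),[int(x) for x in d['rect']]) for d in manip.find_in(t,p)])
save('a_scene',ims[0]);save('a_side',ims[1]);save('a_wrist',ims[2])
E
```

```text
{'clock': 0.0, 'joints': array([-6.65629112e-02,  3.00459945e-01,  1.52154388e+00,  3.71994396e-06,
        1.32068848e+00, -6.66005932e-02]), 'qd': array([ 3.56167760e-04, -1.28539358e-03,  1.38589770e-03,  1.02063519e-03,
       -1.52355322e-03, -2.99691556e-05]), 'effort': array([-1.53750298e-03, -5.31805658e+01, -3.52735734e+01,  7.07558286e-02,
        2.43994006e-02, -4.79655944e-05]), 'eef_pos': array([5.49764602e+02, 3.41060054e-02, 2.12908175e+02]), 'eef_rot': array([-3.14049567e+00, -7.67789803e-05,  1.57083304e+00]), 'wrist_force': array([ 0.56052573, -1.06878602, -0.15935164]), 'moment': array([-0.02194596, -0.02657395, -0.01802671]), 'finger_gap': 94.42753027704464}
scene 46.54616220654773 259.3691923967835 189.7777468123096 [[-0.81, -0.28, 0.52, -315.98], [-0.59, 0.37, -0.72, 954.48], [0.01, -0.89, -0.46, 755.92], [0.0, 0.0, 0.0, 1.0]] ['img', 'vfov', 'cx', 'cy', 'pose', 'shot']
block [(0.53, [227, 198, 24, 22])]
scale [(0.77, [147, 231, 76, 53])]
pan_top [(0.71, [154, 232, 50, 31])]
jig [(0.96, [250, 178, 49, 22])]
long_rail [(0.5, [261, 179, 15, 8])]
short_rail [(0.75
[... 464 characters left out ...]
.56, [232, 212, 60, 47])]
long_rail [(0.65, [266, 218, 16, 20]), (0.28, [233, 212, 59, 46])]
short_rail [(0.69, [243, 218, 23, 9])]
weight [(0.51, [253, 170, 6, 6])]
fitting [(0.37, [196, 188, 9, 5])]
marker []
wrist 59.595024750403226 254.5817295742969 193.35016744473987 [[1.0, 0.0, -0.0, 549.04], [-0.0, -0.96, -0.29, 84.42], [-0.0, 0.29, -0.96, 383.5], [0.0, 0.0, 0.0, 1.0]] ['img', 'vfov', 'cx', 'cy', 'T_tool_cam', 'shot']
block [(0.75, [170, 170, 63, 66])]
scale [(0.44, [75, 0, 19, 7])]
pan_top []
jig [(0.61, [155, 301, 107, 81])]
long_rail [(0.72, [236, 367, 14, 16])]
short_rail [(0.84, [180, 322, 53, 11])]
weight [(0.72, [285, 126, 27, 28])]
fitting [(0.82, [85, 122, 25, 40])]
marker []
```

Run:
```python
import cv2,numpy as np
a=cv2.imread('pics/a_side.png');b=cv2.imread('pics/a_wrist.png')
cv2.imwrite('pics/b1.png',cv2.resize(a[100:340,120:400],(700,600),interpolation=cv2.INTER_CUBIC))
cv2.imwrite('pics/b2.png',cv2.resize(b,(768,576),interpolation=cv2.INTER_CUBIC))
```

```text
(no output)
```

View pics/b1.png

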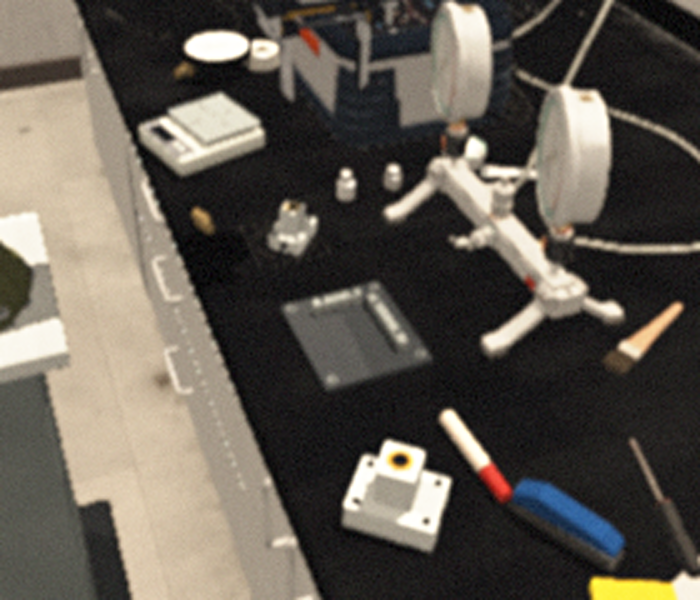

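View pics/b2.png

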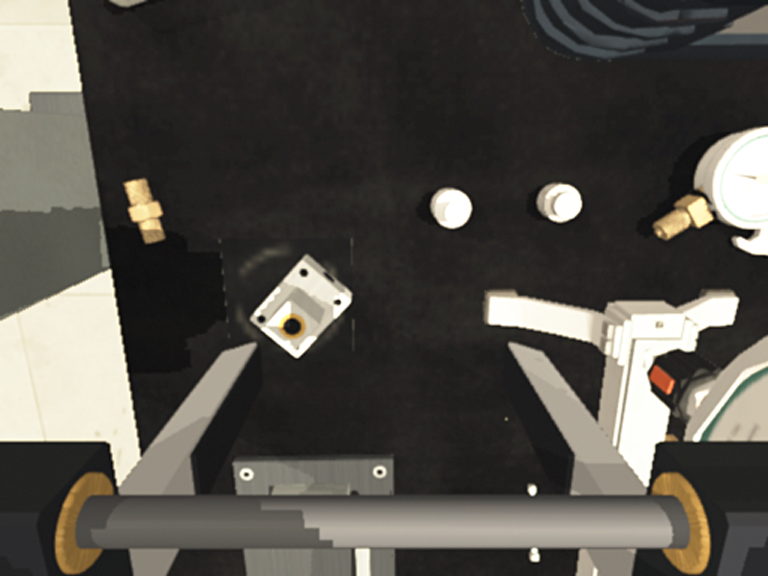

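```bash
cat >> h.py <<'E'
from scipy.optimize import minimize
def box(x0,x1,y0,y1,z0,z1): return np.array([[x,y,z] for x in(x0,x1) for y in(y0,y1) for z in(z0,z1)],float)
M={'block':[box(-24,24,-32,32,0,22),box(-14,14,-14,14,0,55)],
 'scale':[box(-90,70,-70,70,0,34),box(-37,67,-62,62,44,48)],
 'pan_top':[box(-37,67,-62,62,46,48)],
 'jig':[box(-70,70,-80,80,0,10)]}
def render(p,boxes,q,st,z0=0,S=4):
    c,s=np.cos(q[2]),np.sin(q[2]);m=np.zeros((384*S,512*S),np.uint8)
    for b in boxes:
        X=np.c_[q[0]+c*b[:,0]-s*b[:,1],q[1]+s*b[:,0]+c*b[:,1],b[:,2]+z0]
        uv=((proj(p,X,st)+.5)*S-.5)
        cv2.fillConvexPoly(m,cv2.convexHull(np.round(uv*16).astype(np.int32)),255,shift=4)
    return cv2.resize(m,(512,384),interpolation=cv2.INTER_AREA)/255.
def fit(name,views,q0,z0=0):
    # views: list of (picture,state,mask)
    def cost(v):
        q=[v[0]*10,v[1]*10,v[2]*.1];J=0
        for p,st,m in views:
            r=render(p,M[name],q,st,z0);J+=1-np.minimum(r,m).sum()/np.maximum(r,m).sum()
        return J/len(views)
    best=None
    for dy in (q0[2:] if len(q0)>3 else [q0[2]]):
        v=[q0[0]/10,q0[1]/10,dy*10]
        r=minimize(cost,v,method='Nelder-Mead',options=dict(initial_simplex=[v,np.add(v,[1.5,0,0]),np.add(v,[0,1.5,0]),np.add(v,[0,0,2])],xatol=.01,fatol=1e-4))
        if best is None or r.fun<best.fun: best=r
    return best.x[0]*10,best.x[1]*10,best.x[2]*.1,best.fun
E
python3 - <<'E'
from h import *
st=manip.read_state()
w=manip.camera('wrist');s=manip.camera('side')
for t in ['block','scale','jig']:
    sw=manip.silhouettes(t,w); ss=manip.silhouettes(t,s)
    print(t,[(round(d['conf'],2),d['rect']) for d in sw+ss])
    V=[]
    if t=='block':
        d=sw[0]; V=[(w,st,d['pixels'])]
        for e in ss: print('side ctr',ray(s,[e['rect'][0]+e['rect'][2]/2,e['rect'][1]+e['rect'][3]/2],15))
    else: V=[(s,st,ss[0]['pixels'])]
    r=V[0][2]; ys,xs=np.nonzero(r); g=ray(V[0][0],[xs.mean(),ys.mean()],15,st)[0]; print(g)
    print(fit(t,V,[g[0],g[1]]+[a-np.pi/2 for a in np.arange(0,6.2,.5)]))
E
```

```text
block [(0.72, [82.3, 122.7, 26.2, 40.8]), (0.6, [170.2, 172.2, 64.2, 63.9]), (0.7, [259.2, 277.1, 41.3, 44.8]), (0.6, [230.3, 179.6, 16.8, 22.3])]
side ctr [[ 435.87556954 -520.66060226   15.        ]]
side ctr [[495.86101894 -39.39165939  15.        ]]
[374.72722544  34.62439755  15.        ]
(np.float64(397.7576717185086), np.float64(36.2940068330918), np.float64(1.7299832462116023), np.float64(0.7659911852568688))
scale [(0.84, [177.2, 137.1, 47.8, 34.0])]
[435.21063169 263.12811773  15.        ]
(np.float64(441.56669371021223), np.float64(258.38406193148717), np.float64(0.22556441480449765), np.float64(0.08513738037201535))
jig [(0.77, [155.9, 300.9, 104.4, 83.1]), (0.26, [169.4, 170.6, 64.8, 69.3]), (0.69, [234.8, 212.0, 59.2, 46.0]), (0.65, [189.9, 137.5, 32.9, 16.1])]
[ 484.18977293 -280.81650835   15.        ]
(np.float64(489.5095495049373), np.float64(-264.5952070521239), np.float64(0.016506049580752986), np.float64(0.03920960183375266))
```

Run:
```python
from h import *
st=manip.read_state()
w=manip.camera('wrist');s=manip.camera('side')
d=[e for e in manip.silhouettes('block',w) if 165<e['rect'][0]<180][0]
for a in (0,1.):
  print(fit('block',[(w,st,d['pixels'])],[500,-33]+[a+b for b in (-1,-.5,0,.5,1,1.5)]))
e=manip.silhouettes('block',s)
for k in e: 
  m=k['pixels'];ys,xs=np.nonzero(m);g=ray(s,[xs.mean(),ys.mean()],15)[0];print(g,fit('block',[(s,None,m)],[g[0],g[1]]+[-1,-.5,0,.5,1,1.5]))
A=w['img'][150:250,145:265];B=s['img'][255:335,235:325]
save('c',np.hstack([cv2.resize(A,(396,330),interpolation=2),cv2.resize(B,(371,330),interpolation=2)]))
```

```text
(np.float64(485.795931959091), np.float64(-40.156367741823104), np.float64(-0.7432896364611273), np.float64(0.033443521248399444))
(np.float64(485.84480596027987), np.float64(-39.9412872231843), np.float64(-0.7482553962707617), np.float64(0.0341000386824174))
[487.03720206 -43.16421402  15.        ] (np.float64(486.3233032327538), np.float64(-45.19886193405077), np.float64(-0.738913548730764), np.float64(0.08409163473818637))
[ 433.93644596 -517.92113784   15.        ] (np.float64(433.9304800154837), np.float64(-531.2833255373642), np.float64(0.7359059222315962), np.float64(0.4874312487268283))
```

View pics/c.png

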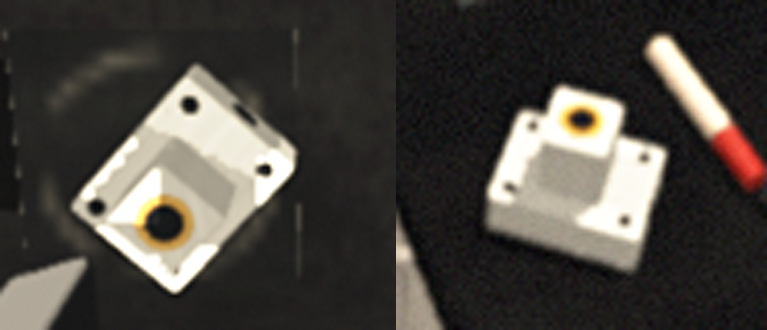

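Request:
send_rows --series '[[[0.7,-8,-13,12,-8.5],[0.7,-16,-26,25,-17],[0.7,-25,-39,38,-25.5],[0.7,-33,-52,50,-34],[0.7,-41,-64,63,-42],[0.7,-41,-64,63,-47.3],[0.7,-41,-64,63,-47.3]]]'

```text
clock: 2.8
eef_pos: [485.8, -41.2, 150.4]
eef_rot: [-3.142, -0.0, 2.397]
wrist_force: [0.4, 0.3, 0.2]
finger_gap: 66.0
```

Run:
```python
from h import *
st=manip.read_state();print(st['clock'],st['eef_pos'],st['eef_rot'],st['finger_gap'])
w=manip.camera('wrist');s=manip.camera('side')
for e in manip.silhouettes('block',w):
  m=e['pixels'];ys,xs=np.nonzero(m);g=ray(w,[xs.mean(),ys.mean()],15,st)[0]
  print(e['conf'],e['rect'],g)
  if np.hypot(g[0]-486,g[1]+41)<40: print(fit('block',[(w,st,m)],[g[0],g[1],-.745,-.74,-.5,-.9]))
print(ray(s,[[342,216],[316,238],[350,220],[276,185]],20), 'gauge face bottom',ray(s,[[343,190]],120))
for t in ['jig','short_rail','long_rail']:
  for e in manip.silhouettes(t,s):
    if e['conf']>.4 :
      c,_=cv2.findContours(e['pixels'].astype(np.uint8),0,2);c=max(c,key=cv2.contourArea);r=cv2.boxPoints(cv2.minAreaRect(c));print(t,e['conf'],ray(s,r,10 if t=='jig' else 26)[:,:2].round().tolist())
save('d',w['img'])
```

```text
2.8 [485.84915764 -41.16253791 150.42727697] [-3.14153882e+00 -1.17027560e-04  2.39732949e+00] 65.96514421454953
0.86 [223.3, 160.0, 67.5, 54.5] [485.098081  -39.9952616  15.       ]
(np.float64(485.39826497628167), np.float64(-40.15287369830624), np.float64(-0.7443058571909948), np.float64(0.03683763220924119))
[[ 761.77171298 -294.97400617   20.        ]
 [ 631.25593893 -356.93398073   20.        ]
 [ 774.91012218 -321.18529125   20.        ]
 [ 632.74338756  -59.69843448   20.        ]] gauge face bottom [[ 753.48361604 -285.35753604  120.        ]]
jig 0.69 [[419.0, -192.0], [599.0, -170.0], [558.0, -349.0], [400.0, -360.0]]
long_rail 0.61 [[516.0, -238.0], [538.0, -229.0], [538.0, -327.0], [518.0, -335.0]]
```

View pics/d.png

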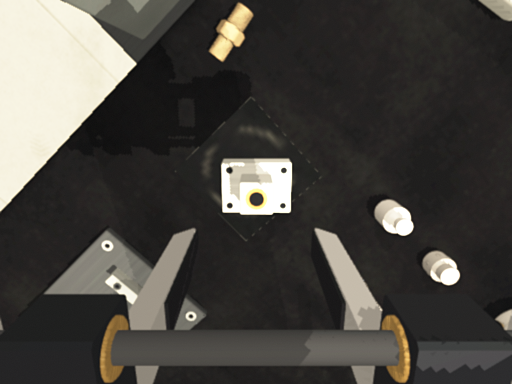

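Request:
send_rows --series '[[[0.7,1,0.5,40,0],[0.7,1,0.5,75,0],[0.7,1,0.5,100,0],[0.7,1,0.5,115,0],[0.7,1,0.5,115,0],[0,1,0.5,115,0],[0,1,0.5,115,0],[0,1,0.5,115,0],[0,1,0.5,115,0]]]' --newtons 30

```text
clock: 4.0
eef_pos: [485.9, -40.0, 36.1]
eef_rot: [3.141, 0.001, 2.396]
wrist_force: [0.1, -0.0, 0.3]
finger_gap: 37.0
```

Request:
send_rows --series '[[[0,0,0,0,0],[0,0,0,0,0],[0,0,0,0,0],[0,0,0,-15,0],[0,0,0,-50,0],[0,0,0,-90,0],[0,0,0,-120,0],[0,0,0,-120,0]]]'

```text
clock: 4.8
eef_pos: [487.1, -40.2, 158.9]
eef_rot: [3.138, 0.005, 2.396]
wrist_force: [0.9, -0.2, -2.5]
finger_gap: 28.1
```

Run:
```python
from h import *
s=manip.camera('side')
# bag lower-left front corner, bottom edge, right
print(ray(s,[[236,137],[262,158],[300,155],[325,145]],0).round(), ray(s,[[222,104],[254,115],[262,118]],150).round())
```

```text
[[631. 378.   0.]
 [671. 165.   0.]
 [831. 132.   0.]
 [974. 171.   0.]] [[583. 419. 150.]
 [672. 264. 150.]
 [692. 226. 150.]]
```

Request:
send_rows --series '[[[0,10,12,-10,-5],[0,30,37,-20,-11],[0,55,68,-30,-18],[0,80,99,-30,-25],[0,105,130,-30,-32],[0,130,161,-30,-38],[0,153,189,-30,-43],[0,171,211,-30,-43.6],[0,183,225,-30,-43.6],[0,186.6,229.9,-30,-43.6]]]'

```text
clock: 5.85
eef_pos: [503.5, 256.8, 183.1]
eef_rot: [-3.14, -0.003, -3.124]
wrist_force: [0.2, -0.1, -2.5]
finger_gap: 27.7
```

Request:
send_rows --series '[[[0,0,0,0,0],[0,0,0,0,0],[0,0,0,0,0]]]'

```text
clock: 6.15
eef_pos: [504.5, 254.6, 185.2]
eef_rot: [-3.141, -0.0, -3.127]
wrist_force: [0.8, 0.5, -2.0]
finger_gap: 27.8
```

Run:
```python
from h import *
st=manip.read_state();print(st['clock'],st['eef_pos'],st['eef_rot'],st['joints'].round(2),st['wrist_force'])
w=manip.camera('wrist')
for t in ['scale','pan_top','block']:
 for e in manip.silhouettes(t,w):
  print(t,e['conf'],e['rect'])
  m=e['pixels'];ys,xs=np.nonzero(m);g=ray(w,[xs.mean(),ys.mean()],40,st)[0]
  if t!='block': print(g,fit(t,[(w,st,m)],[g[0]-15*(t=='scale'),g[1],0,.22]))
save('e',w['img'])
```

```text
6.15 [504.45473937 254.55779408 185.18779607] [-3.14133969e+00 -3.82474648e-04 -3.12699895e+00] [ 0.4   0.36  1.51 -0.    1.27 -1.18] [ 0.81141444  0.49368274 -2.01265225]
scale 0.92 [164.5, 0.0, 180.4, 192.8]
[423.32668623 256.58661202  40.        ] (np.float64(441.14838009023583), np.float64(259.1928213042249), np.float64(0.294161072331335), np.float64(0.05063746510907241))
pan_top 0.83 [186.1, 53.7, 156.7, 140.8]
[451.03293127 264.53127997  40.        ] (np.float64(440.25652647715964), np.float64(259.3321516632875), np.float64(0.28045006632193986), np.float64(0.03783126999837261))
block 0.78 [201.7, 194.7, 105.9, 99.0]
```

View pics/e.png

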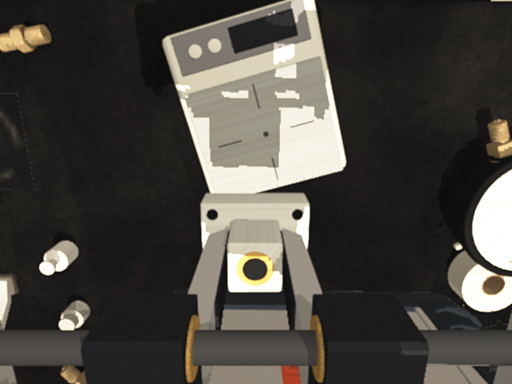

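Run:
```python
from h import *
st=manip.read_state()
w=manip.camera('wrist')
print(ray(w,[265.3,134],48,st),'neck',ray(w,[255,268.5],st['eef_pos'][2]+20,st),st['eef_pos'])
e=[k for k in manip.silhouettes('block',w)][0]['rect']; print(e, ray(w,[[208,195+1],[303,195+1]],st['eef_pos'][2]-35+22,st))
```

```text
[[454.99536683 264.23781453  48.        ]] neck [[503.91495661 255.56008903 205.56407834]] [504.46351036 255.07979882 185.56407834]
[203.9, 194.9, 105.7, 97.4] [[476.36421363 228.22804855 172.56407834]
 [475.55052499 282.62964761 172.56407834]]
```

Request:
send_rows --series '[[[0,20,4,15,0],[0,40,8,45,0],[0,49.6,9.7,75,0],[0,49.6,9.7,92,0],[0,49.6,9.7,98,0],[0,49.6,9.7,101,0],[0,49.6,9.7,103,0],[0,49.6,9.7,105,0],[0,49.6,9.7,105,0],[0,49.6,9.7,105,0]]]'

```text
clock: 7.45
eef_pos: [455.0, 264.6, 81.0]
eef_rot: [3.141, 0.001, -3.126]
wrist_force: [0.4, -0.1, -0.5]
finger_gap: 27.3
```

Request:
send_rows --series '[[[0.55,0,0,0,0],[0.55,0,0,0,0],[0.55,0,0,0,0],[0.55,0,0,0,0],[0.55,0,0,0,0],[0.55,0,0,0,0],[0.55,0,0,0,0],[0.55,0,0,0,0],[0.55,0,0,0,0],[0.55,0,0,0,0]]]'

```text
clock: 8.45
eef_pos: [454.6, 264.5, 80.4]
eef_rot: [3.142, -0.0, -3.126]
wrist_force: [0.7, 0.4, 0.5]
finger_gap: 51.5
```

Request:
send_rows --series '[[[0.55,0,0,0,0],[0.55,0,0,0,0],[0.55,0,0,0,0],[0.55,0,0,0,0],[0.55,0,0,0,0],[0.55,0,0,0,0],[0.55,0,0,0,0],[0.55,0,0,0,0],[0.55,0,0,0,0],[0.55,0,0,0,0]]]'

```text
clock: 9.45
eef_pos: [454.6, 264.4, 80.4]
eef_rot: [-3.142, -0.0, -3.126]
wrist_force: [-0.5, -0.4, 0.5]
finger_gap: 51.6
```

Run:
```python
from h import *
st=manip.read_state();print(st['clock'],st['finger_gap'],st['wrist_force'],st['eef_pos'])
w=manip.camera('wrist');s=manip.camera('side')
save('g',np.hstack([w['img'],cv2.resize(s['img'][120:185,160:240],(472,384),interpolation=2)])[:, 100:900])
```

```text
9.45 51.59580127150448 [-0.52638435 -0.3909282   0.48932165] [454.62509006 264.44904599  80.43607297]
```

View pics/g.png

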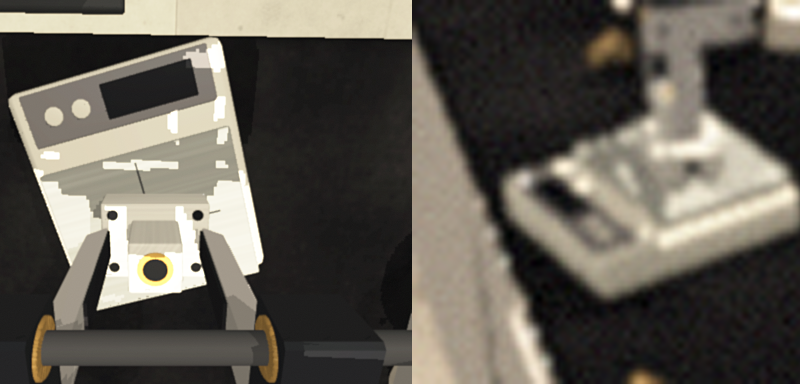

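Request:
send_rows --series '[[[0,0,0,0,0],[0,0,0,0,0],[0,0,0,0,0],[0,0,0,0,0],[0,0,0,0,0],[0,0,0,0,0],[0,0,0,-15,0],[0,0,0,-45,0],[0,0,0,-80,0],[0,0,0,-105,0]]]' --newtons 55

```text
clock: 10.55
eef_pos: [454.8, 264.5, 187.3]
eef_rot: [3.141, 0.001, -3.126]
wrist_force: [-0.3, -0.6, -1.3]
finger_gap: 27.3
```

Request:
send_rows --series '[[[0,-3,-20,0,0],[0,-10,-55,0,0],[0,-20,-95,0,0],[0,-25,-135,0,0],[0,-30,-175,0,0],[0,-35,-215,0,0],[0,-40,-255,0,0],[0,-48,-295,0,0],[0,-55,-335,0,0],[0,-60,-370,0,0]]]'

```text
clock: 11.55
eef_pos: [520.4, -106.5, 185.2]
eef_rot: [3.142, -0.0, -3.126]
wrist_force: [0.8, 0.7, -1.9]
finger_gap: 27.3
```

Request:
send_rows --series '[[[0,-10,-40,0,0],[0,-20,-80,0,0],[0,-25,-110,0,0],[0,-30,-130,0,0],[0,-30,-135,0,0],[0,-30,-135,0,0],[0,-30,-135,0,0],[0,-30,-135,0,0]]]'

```text
clock: 12.35
eef_pos: [552.6, -238.0, 185.6]
eef_rot: [3.142, 0.0, -3.125]
wrist_force: [-0.2, -0.3, -1.5]
finger_gap: 27.3
```

```bash
cat > j.py <<'E'
from h import *
st=manip.read_state();print(st['clock'],st['eef_pos'],st['eef_rot'],st['finger_gap'],st['wrist_force'])
w=manip.camera('wrist')
for t in ['jig','long_rail','short_rail']:
 for e in manip.silhouettes(t,w):
  m=e['pixels'];print(t,e['conf'],e['rect'])
  c,_=cv2.findContours(m.astype(np.uint8),0,2);c=max(c,key=cv2.contourArea);r=cv2.boxPoints(cv2.minAreaRect(c));print(ray(w,r,10 if t=='jig' else 26,st)[:,:2].round(1).tolist())
  if t=='jig' and e['conf']>.5: ys,xs=np.nonzero(m);g=ray(w,[xs.mean(),ys.mean()],10,st)[0];print(g,fit('jig',[(w,st,m)],[g[0],g[1],0.016]))
import sys
save(sys.argv[1],cv2.resize(w['img'],(800,600),interpolation=2))
E
python3 j.py h1
```

```text
12.35 [ 552.55508505 -238.00656873  185.62533437] [ 3.14154967e+00  7.32722657e-05 -3.12478559e+00] 27.28943211305402 [-0.18536639 -0.33797378 -1.48345113]
jig 0.71 [149.5, 39.8, 164.8, 145.7]
[[420.9, -342.1], [418.4, -184.7], [558.4, -175.5], [561.4, -352.7]]
[ 484.23077274 -261.61086046   10.        ] (np.float64(490.0966654752933), np.float64(-261.56863041377915), np.float64(0.016007428171884577), np.float64(0.019025478376486826))
jig 0.18 [0.9, 146.2, 78.2, 24.3]
[[529.0, -503.7], [523.4, -422.5], [541.5, -424.0], [547.2, -506.4]]
long_rail 0.89 [175.9, 149.3, 99.8, 18.0]
[[536.8, -316.0], [522.1, -315.1], [521.6, -220.0], [536.4, -219.7]]
short_rail 0.86 [275.7, 80.1, 15.7, 72.0]
[[454.6, -218.6], [454.4, -206.5], [518.9, -203.5], [519.1, -216.3]]
```

View pics/h1.png

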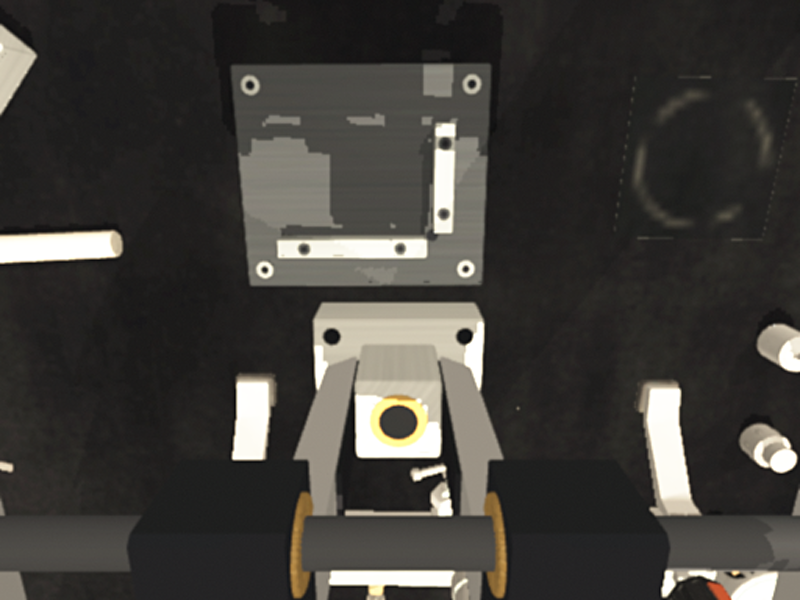

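Request:
send_rows --series '[[[0,20,-5,0,0],[0,45,-12,10,0],[0,59.8,-17,40,0],[0,59.8,-17,75,0],[0,59.8,-17,105,0],[0,59.8,-17,123,0],[0,59.8,-17,132,0],[0,59.8,-17,132,0],[0,59.8,-17,132,0]]]'

```text
clock: 13.45
eef_pos: [493.5, -257.2, 54.4]
eef_rot: [-3.141, 0.001, -3.126]
wrist_force: [-0.2, 0.2, -1.8]
finger_gap: 27.7
```

Request:
send_rows --series '[[[0,0,0,2,0],[0,0,0,4,0],[0,0,0,5,0],[0,0,0,6,0],[0,0,0,6,0],[0,0,0,6,0]]]'

```text
clock: 14.05
eef_pos: [493.0, -257.0, 47.5]
eef_rot: [-3.142, 0.0, -3.126]
wrist_force: [-0.8, -0.1, -2.0]
finger_gap: 27.4
```

Request:
send_rows --series '[[[0,0,0,0.5,0],[0,0,0,1,0],[0,0,0,1.5,0],[0,0,0,1.5,0],[0,0,0,1.5,0]]]'

```text
clock: 14.55
eef_pos: [493.0, -257.0, 45.9]
eef_rot: [-3.142, 0.0, -3.126]
wrist_force: [-0.3, 0.0, -1.8]
finger_gap: 27.2
```

Request:
send_rows --series '[[[0,0,0,0.5,0],[0,0,0,1,0],[0,0,0,1,0],[0,0,0,1,0]]]'

```text
clock: 14.95
eef_pos: [493.3, -257.2, 45.7]
eef_rot: [-3.141, 0.001, -3.126]
wrist_force: [-2.3, 1.1, 7.7]
finger_gap: 27.4
```

Request:
send_rows --series '[[[0,-2,2,0,0],[0,-4,4,0,0],[0,-5.5,6,0,0],[0,-6.5,7.5,0,0],[0,-6.5,7.5,0,0],[0,-6.5,7.5,0,0]]]'

```text
clock: 15.55
eef_pos: [500.0, -249.6, 45.8]
eef_rot: [-3.141, 0.002, -3.126]
wrist_force: [-0.6, -0.0, 4.9]
finger_gap: 27.5
```

```bash
python3 -c "
from h import *
s=manip.read_state();print(s['eef_pos'],s['eef_rot'],s['wrist_force'],s['moment'])"
```

```text
[ 500.03092776 -249.63336729   45.76860818] [-3.14071957e+00  1.60742762e-03 -3.12573936e+00] [-0.56093433 -0.04281927  4.8806333 ] [0.20534814 0.00835909 0.07948306]
```

Near both faces; press x first, in small steps.

Request:
send_rows --series '[[[0,-0.5,0,0,0],[0,-1,0,0,0],[0,-1.5,0,0,0],[0,-1.5,0,0,0],[0,-1.5,0,0,0]]]'

```text
clock: 16.05
eef_pos: [500.3, -249.7, 45.8]
eef_rot: [-3.141, -0.001, -3.126]
wrist_force: [-11.3, -0.5, 12.5]
finger_gap: 27.7
```

Request:
send_rows --series '[[[0,0,0.5,0,0],[0,0,1,0,0],[0,0,1.5,0,0],[0,0,1.5,0,0],[0,0,1.5,0,0]]]'

```text
clock: 16.55
eef_pos: [500.2, -249.0, 45.8]
eef_rot: [-3.14, -0.001, -3.126]
wrist_force: [-9.7, -5.8, 10.1]
finger_gap: 27.6
```

Request:
send_rows --series '[[[0,0,0.5,0,0],[0,-0.2,1,0,0],[0,-0.4,1,0,0],[0,-0.4,1,0,0],[0,-0.4,1,0,0],[0,-0.4,1,0,0]]]'

```text
clock: 17.15
eef_pos: [500.3, -248.5, 45.8]
eef_rot: [-3.139, -0.002, -3.126]
wrist_force: [-12.3, -9.5, 11.4]
finger_gap: 27.3
```

```bash
cat > k.py <<'E'
from h import *
s=manip.read_state();print(s['clock'],s['eef_pos'],s['eef_rot'],s['wrist_force'],s['moment'],s['finger_gap'])
w=manip.camera('wrist');sd=manip.camera('side')
save('k',np.hstack([cv2.resize(w['img'][120:320,150:350],(480,480),interpolation=2),cv2.resize(sd['img'][200:264,230:272],(315,480),interpolation=2)]))
E
python3 k.py
```

```text
17.15 [ 500.31848224 -248.50440615   45.84960417] [-3.13917163e+00 -1.51491445e-03 -3.12584391e+00] [-12.32908265  -9.46981322  11.39390986] [-1.70908304  2.43291086  0.2283587 ] 27.265028848484484
```

View pics/k.png

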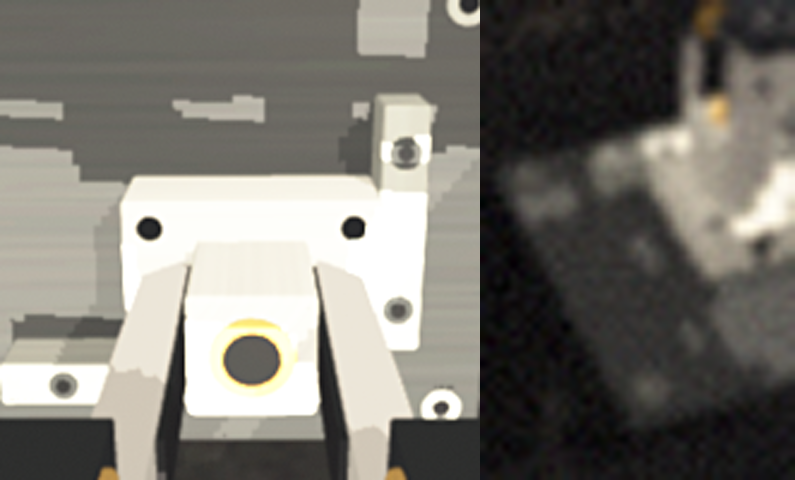

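Request:
send_rows --series '[[[0,0,0,0.4,0],[0,0,0.2,0.8,0],[0,-0.1,0.5,0.8,0],[0,-0.1,0.5,0.8,0],[0,-0.1,0.5,0.8,0],[0,-0.1,0.5,0.8,0],[0,-0.1,0.5,0.8,0]]]' --newtons 60

```text
clock: 17.95
eef_pos: [500.4, -248.5, 45.8]
eef_rot: [-3.138, -0.001, -3.126]
wrist_force: [-18.0, -10.2, 19.0]
finger_gap: 27.6
```

```bash
cat > l.py <<'E'
from h import *
s=manip.read_state();print(s['clock'],s['eef_pos'],s['eef_rot'],s['wrist_force'],s['moment'],s['finger_gap'])
w=manip.camera('wrist')
for e in manip.silhouettes('block',w)[:1]:
  print(e['conf'],e['rect'])
for t in ['long_rail','short_rail']:
  for e in manip.silhouettes(t,w):
    print(t,e['conf'],e['rect'])
img=w['img'];save('l',cv2.resize(img[185:275,185:345],(800,450),interpolation=cv2.INTER_CUBIC))
# predicted flange top corners for flat block at the TCP
q=s['eef_pos'];a=s['eef_rot'][2]-np.pi
c,sn=np.cos(a),np.sin(a)
for z in (10,32): print(z,proj(w,[[q[0]+c*x-sn*y,q[1]+sn*x+c*y,z] for x in(-24,24) for y in (-32,32)],s).round(1).tolist())
E
python3 l.py
```

```text
17.95 [ 500.38548981 -248.47065422   45.81682512] [-3.13835227e+00 -1.31627992e-03 -3.12584582e+00] [-17.99547711 -10.24750222  18.98754769] [-1.85924835  3.37031822  0.19121611] 27.57208220413196
0.95 [199.8, 193.5, 109.8, 99.3]
long_rail 0.59 [150.6, 263.9, 49.8, 26.3]
short_rail 0.7 [302.5, 156.3, 30.1, 112.4]
10 [[204.6, 192.3], [304.3, 192.4], [207.6, 259.7], [301.3, 259.9]]
32 [[199.0, 203.0], [309.5, 203.1], [202.7, 276.5], [305.9, 276.7]]
```

View pics/l.png

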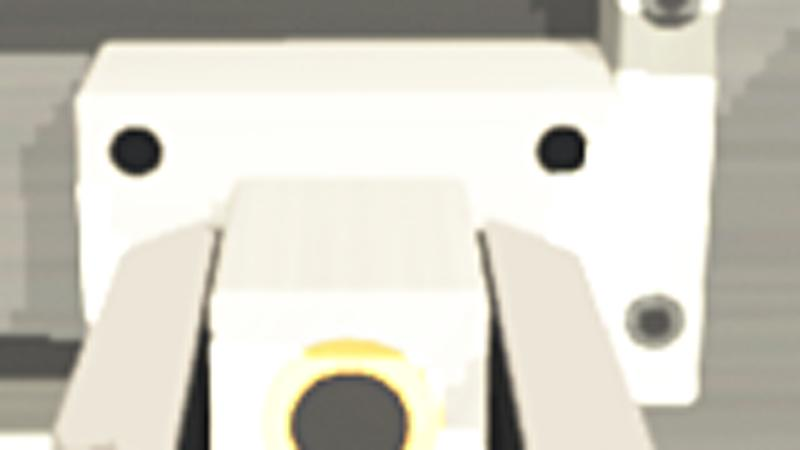

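Request:
send_rows --series '[[[0,0,0.5,0,0],[0,0,1,0,0],[0,0,1.5,0,0],[0,0,1.5,0,0],[0,0,1.5,0,0],[0,0,1.5,0,0]]]'

```text
clock: 18.75
eef_pos: [500.4, -248.3, 45.9]
eef_rot: [-3.136, -0.001, -3.126]
wrist_force: [-17.8, -20.1, 17.1]
finger_gap: 27.8
```

```bash
python3 l.py
```

```text
18.75 [ 500.40867373 -248.3304797    45.91710625] [-3.13593458e+00 -7.10070832e-04 -3.12586513e+00] [-17.83418515 -20.05548149  17.09862286] [-3.86822464  3.48425863  0.22074578] 27.84966843099044
0.85 [202.0, 195.4, 105.6, 95.9]
long_rail 0.69 [150.3, 260.8, 48.6, 30.0]
short_rail 0.74 [302.3, 158.8, 28.5, 112.2]
short_rail 0.71 [147.9, 262.2, 49.1, 28.7]
10 [[204.8, 192.2], [304.4, 192.3], [207.8, 259.6], [301.5, 259.8]]
32 [[199.1, 202.9], [309.6, 203.1], [202.8, 276.4], [306.0, 276.7]]
```

Request:
send_rows --series '[[[0,0,-0.3,0.3,0],[0,0,-0.6,0.6,0],[0,0.2,-0.6,0.6,0],[0,0.2,-0.6,0.6,0],[0,0.2,-0.6,0.6,0],[0,0.2,-0.6,0.6,0],[0,0.2,-0.6,0.6,0],[0,0.2,-0.6,0.6,0],[0,0.2,-0.6,0.6,0],[0,0.2,-0.6,0.6,0]]]'

```text
clock: 19.95
eef_pos: [500.4, -248.4, 45.8]
eef_rot: [-3.137, -0.0, -3.126]
wrist_force: [-18.9, -16.1, 22.6]
finger_gap: 27.1
```

```bash
python3 l.py
```

```text
19.95 [ 500.40932086 -248.41724714   45.83207981] [-3.13676581e+00 -3.67293498e-04 -3.12596144e+00] [-18.86002486 -16.14045377  22.58163608] [-2.59420991  3.68076791  0.25181077] 27.137400244224597
0.63 [200.9, 194.0, 106.3, 97.7]
long_rail 0.7 [104.2, 97.8, 259.8, 205.8]
long_rail 0.57 [149.8, 260.9, 48.0, 29.5]
long_rail 0.19 [3.5, 259.6, 4.2, 17.7]
short_rail 0.77 [300.8, 159.4, 30.2, 108.4]
10 [[204.7, 192.2], [304.4, 192.3], [207.7, 259.6], [301.4, 259.8]]
32 [[199.0, 202.9], [309.6, 203.1], [202.7, 276.4], [306.0, 276.7]]
```

```bash
python3 -c "
from h import *
print(manip.sign_off());s=manip.read_state();print(s['wrist_force'],s['eef_pos'])"
```

```text
the job is handed in; nothing more can be done
None
the job is handed in; nothing more can be done
```

The block has been weighed and is now held pressed into the jig corner. I handed the job in at about 20 s on the robot's clock; no verdict was reported.

- **Block:** I picked the smaller of the two blocks. Its outline fitted the 48 x 64 x 55 mm shape with about 3% mismatch, while the larger one did not fit.
- **Weighing:** I set it upright on the middle of the pan and opened the jaws to 52 mm. The block stood free for about 1.8 s, which a picture confirmed.
- **Jig:** I lowered it onto the bed and slid it into the corner, flange along both rails. It is still gripped at 60 N.
- **Last force check:** The readings were about 19 N against the long rail, 16 N against the short rail and 23 N down. Adding more push moved the block by only about 0.1 mm, so both contacts are solid.
- **Last pose check:** The tool is turned within about 1 mrad of the jig, and the measured outline matches a flat block to 1–2 pixels. Under the push the tool leans about 5 mrad about x, which could lift the block's far end by up to roughly 0.3 mm. I reduced the sideways push and added down force to limit that.
- **Bystanders:** I never touched the weight, the fitting or the marker, but I took no final picture to check them.

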